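# Clear the drilling jig, load the pine block and swing the clamp lever shut

## Robot

A 6-joint arm with a two-finger parallel gripper is mounted at the origin on the work surface; the furniture and walls round the work are solid. World frame = base frame: x ahead of the robot, y to its left, z up, the work surface at z = 0. Lengths are in m, angles in rad, forces in N, time in s.
With the tool pointing down it reaches from about 0.3 to 0.825 m from the base axis. Payload 5.4 kg.
Tool frame: the origin (TCP) lies at the very end of the fingers, on their centre line; the grasp point (between the pads) lies 19 mm behind it; z points along the fingers, y is the line along which they close (so a half turn about z gives the same grasp; the last joint's range is limited). The gripper opens to 92 mm and grips with 3 to 60 N. Pads are 20 mm wide; open, the fingers measure 128 mm over their backs; the gripper's body (75 mm by 189 mm) begins 69 mm behind the grasp point.
Start: joints at [0.991, 0.158, 1.597, -0, 1.386, -0.21], TCP at [0.208, 0.536, 0.215] pointing down, gripper open.
Joint ranges: [-2.91, 2.91], [-0.94, 2.29], [0.18, 2.7], [-1.29, 4.43], [0.17, 2.64], [-3, 3]. Speed limits (rad/s): [2.57, 2.57, 3.14, 3.14, 3.14, 3.14].

## Interface

Orientations are given as a rotation vector (axis times angle).
In Python, from workcell import bot gives the robot as it stands. Calls block until the motion is done:
- bot.goto(position, orientation): joint-space move of the TCP to a pose.
- bot.line_to(position, rot=None, max_speed=0.15): straight line of the TCP; rot=None keeps the orientation; max_speed is the mean speed in m/s.
- bot.set_joints(angles): joint-space move.
- bot.set_gripper(opening, newtons=None): opening from 0.0 (shut) to 1.0 (fully open); newtons is the grip in N (None keeps the last); returns when the fingers have stopped.
- bot.hold(seconds).
- bot.inverse_kinematics(position, orientation): joint angles nearest the present ones, or None.
- bot.read_camera(name): name is "scene" or "top" or "wrist"; returns a dict with "pixels" (384x512x3 uint8, blue, green, red), "fx", "fy", "cx", "cy" (pixels), "R" (3x3) and "t" (3): a world point X has camera coordinates R X + t. Camera axes: x right, y down, z forward; pixel columns grow to the right and rows downward; lengths in m; the calibration is good to about 2 mm. The wrist camera is an equidistant fisheye: a pixel r from the principal point sees the ray r / f radians off the axis. A picture is of the moment at which its call begins. There is no depth.
A pose or a line that the arm cannot do raises bot.MotionError and nothing moves.
- bot.job_done(): hands the job in; it is judged then, once.
Readings, each from a call of its own:
- bot.current_clock(): time.
- bot.current_joints(): joint angles.
- bot.current_joint_vel(): joint speeds.
- bot.current_effort(): joint torques, N m.
- bot.current_ee_pos(): TCP position.
- bot.current_tool_rot(): TCP orientation.
- bot.current_contact_force(): force on the tool from outside, world axes, zero at the start.
- bot.current_ft_torque(): the same for the moment, N m.
- bot.current_opening(): opening from 0.0 (shut) to 1.0 (fully open).
- bot.current_grip_force(): force on a finger pad.
Only numpy, scipy, OpenCV 4.12 (cv2) and the standard library are available. Lean on these libraries where they do the work, as an engineer would, in place of code of your own. Each camera call takes 0.05 s, during which the arm holds its last target. There are 200 camera calls.

## Task

Get the drilling jig ready to bore the next workpiece: with the scraper block, not with your fingers or the workpiece, wipe the three loose offcuts off the jig's plywood base over its open front, and stand the scraper upright on the bench again, clear of the jig. Then set the pine block, on its long edge as it stands now, down into the jig's nest between the end stops and swing the red lever fully shut, so that the block sits flat on the seat and firmly against the back fence. Leave the green pack, the blue can and the tape measure where they are.

Things in the scene. Friction and masses are not known exactly. Their poses are not given: they have to be found in the camera images.
- jig: Drilling jig screwed to the bench: plywood base, x -70 to +55 mm, y -123 to +123 mm, 18 mm thick, with a three-sided nest on top. z up; x points through the nest to the back fence, y runs along the fence; origin on the bench plane. Dark back fence: face at x = +25 mm, 18 mm thick, y -93 to +93 mm, top 48 mm above the bench.
- nest (a point): Where the middle of the block's underside belongs: jig x +7 mm, y 0, z 18 mm (the seat); axes as the jig's. Dark end stops, inner faces at y -75 and +75 mm (nest 150 mm long), 16 mm thick, jig x -11 to +25 mm, tops 48 mm above the bench, sloped lead-in on the last 8 mm.
- seat_front (a point): Middle of the open front edge of the base, jig x -70 mm, y 0, z 18 mm: a plain edge over which things swept off the seat fall to the bench.
- lever (a joint): Red clamp lever, rad: 0 = fully shut, its arm lying along the jig's -y in front of the nest, its rubber nose at the block's front face; grows as it swings open, level, towards the jig's -x (1.57: the arm points along the jig's -x; stop at 1.7). It stays where it is left; about 1 N at the grip moves it.
- lever_hinge (a point): Lever pivot (vertical axis): jig x -32 mm, y +102 mm, 41 mm above the bench. Arm 20 mm wide, 34 to 48 mm above the bench; pivot boss 31 mm diameter, its bolt ends 56 mm above the bench. The nose is 90 mm from the pivot and stands out 21 mm from the arm's centre line.
- lever_grip (a point): Upright black round grip at the arm's end, 130 mm from the pivot: 23 mm diameter, from 48 to 88 mm above the bench; this point lies on its axis 68 mm above the bench.
- block: Pine block (the workpiece), 36 mm thick, 146 mm long, 69 mm high as it stands on its long edge on the bench, about 0.2 kg. The origin lies in the middle of one of its broad faces; its own x points down, its y lies along the length, its z across the thickness. block_base is handier.
- block_base (a point): Middle of the underside of the standing block: z up (70 mm to the top), y along its 146 mm length, x across its 36 mm thickness.
- scraper: Scraper block that stands upright by itself: black rubber sole and beech foot 26 x 130 mm, 26 mm high, with a beech grip 20 mm thick, 116 mm long above it, 72 mm high in all; 0.25 kg. Origin: middle of its underside; y along the 130 mm, z up.
- offcut_long: Loose pine offcut stick on the seat, 19 x 76 x 6 mm; origin: middle of its underside, y along its length.
- offcut_a: Loose white-painted offcut on the seat, 19 x 41 x 10 mm; origin: middle of its underside, y along its length.
- offcut_b: A second white-painted offcut of the same kind, 19 x 41 x 10 mm; origin: middle of its underside, y along its length.
- pack: Bystander: upright green and white cardboard pack, 58 x 38 x 134 mm; origin: middle of its underside, z up.
- can: Bystander: standing blue can, 68 mm diameter, 62 mm high; origin: middle of its underside, z up.
- tape_measure: Bystander: yellow and black tape measure lying on the bench, 67 x 74 x 35 mm; origin: middle of its underside, z up.

How it is judged:
By the outcome, as a careful person would: the job done as asked, in the order asked, and still so for the second after the job is handed in, with the robot touching nothing.
It also fails if it takes over 72 s, if anything falls off the work surface, if the arm or the gripper's body presses on something with over 40 N, if the wrist force passes 120 N, or if a joint passes its speed limit or range.

## Working session

There is one attempt and no reset: what is moved stays moved. The work goes in short steps, each a Python script; the robot and the scene stay as the last script left them, time stands still between calls to the robot, and variables do not carry over. Pictures are saved under pics/ and viewed, at most 11 in all, crops included, and the job is handed in when it is done.

```bash
ls; mkdir -p pics; python3 - <<'E'
from workcell import bot
import cv2,numpy as np
for n in("scene","top"):
    c=bot.read_camera(n); cv2.imwrite(f"pics/{n}0.png",cv2.resize(c["pixels"],(800,600),interpolation=cv2.INTER_CUBIC) ); np.savez(f"{n}0.npz",**c)
    R,t=np.array(c["R"]),np.array(c["t"]); print(n,c["fx"],c["fy"],c["cx"],c["cy"],-R.T@t,R.round(3).tolist())
print(bot.current_clock(),bot.current_tool_rot())
E
```

```text
pics
scene 480.59377258235713 480.59377258235713 249.75063243711003 193.1019758388159 [-0.19855847 -0.49756472  0.93036107] [[0.564, -0.826, 0.011], [-0.565, -0.395, -0.725], [0.603, 0.402, -0.689]]
top 464.3593804498531 464.3593804498531 257.1756979262122 187.6126153778533 [0.42018452 0.01731989 1.25549465] [[0.026, -1.0, 0.018], [-0.991, -0.028, -0.13], [0.131, -0.014, -0.991]]
0.1 [-5.77342859e-01 -3.08746938e+00  2.37007125e-03]
```

View pics/top0.png

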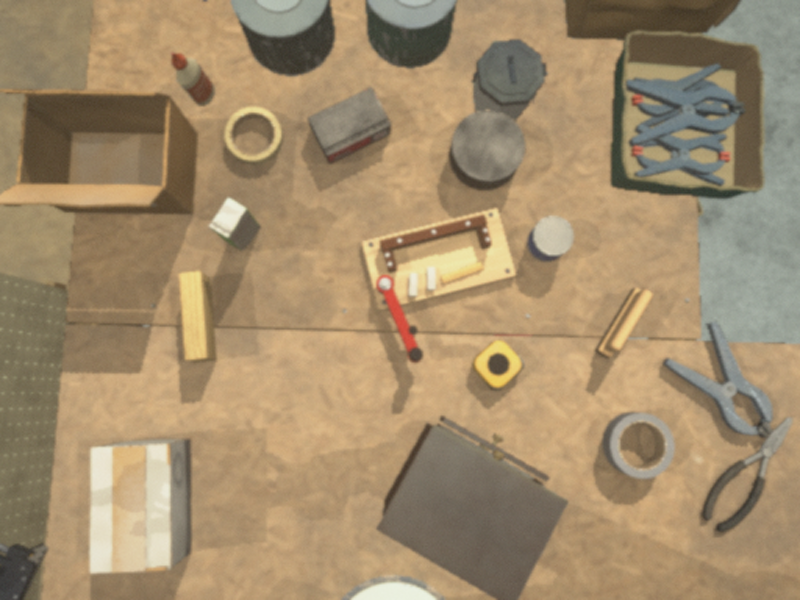

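View pics/scene0.png

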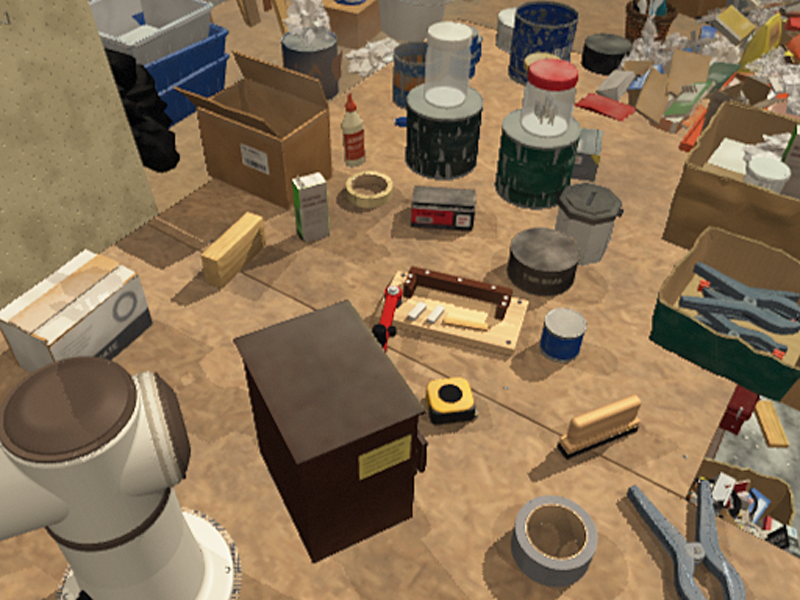

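Top view (800x600 scale): the jig corners are near (362,240), (497,209), (516,265) and (381,305). The lever is open, with its pivot at (385,284) and grip at (415,354). The block is at (197,315) and the scraper at (627,322). The can is at (551,238), the tape at (497,364), and a tall dark cabinet sits near (470,510). I'll segment these next.

```bash
cat > h.py <<'E'
import numpy as np,cv2
from scipy.spatial.transform import Rotation as Ro
def ray(c,u,v,z):
    R,t=np.array(c["R"]),np.array(c["t"]); C=-R.T@t
    d=R.T@np.array([(u-c["cx"])/c["fx"],(v-c["cy"])/c["fy"],1.]); return C+d*(z-C[2])/d[2]
def down(yaw):  # tool z down, tool y (closing) along world angle yaw
    y=np.array([np.cos(yaw),np.sin(yaw),0]); z=np.array([0,0,-1.]); x=np.cross(y,z)
    return Ro.from_matrix(np.c_[x,y,z]).as_rotvec()
E
python3 - <<'E'
import numpy as np,cv2
from h import *
c=dict(np.load("top0.npz")); im=c["pixels"]
hsv=cv2.cvtColor(im,cv2.COLOR_BGR2HSV)
for n,(u,v) in dict(base=(240,165),base2=(322,172),bench=(220,200),bench2=(300,215),block=(126,205),scr=(403,205),fence=(278,150),off=(295,175),red=(255,202),redboss=(246,181),wh=(264,182),can=(353,152)).items(): print(n,hsv[v,u])
a=cv2.resize(im[128:238,226:338],None,fx=5,fy=5,interpolation=cv2.INTER_CUBIC)  #560x550
b=cv2.resize(im[182:236,380:426],None,fx=5,fy=5,interpolation=cv2.INTER_CUBIC) #230x270
d=cv2.resize(im[170:234,108:142],None,fx=4,fy=4,interpolation=cv2.INTER_CUBIC)
o=np.zeros((600,800,3),np.uint8); o[:550,:560]=a; o[:270,565:795]=b; o[280:280+256,565:565+136]=d
for k in range(0,560,50): cv2.putText(o,str(226+k//5),(k,560),0,.35,(255,255,255),1); cv2.line(o,(k,545),(k,550),(0,255,255),1); cv2.line(o,(0,k),(4,k),(0,255,255),1)
cv2.imwrite("pics/m1.png",o)
def comps(m,name,mn=20):
    n,l,s,ce=cv2.connectedComponentsWithStats(m.astype(np.uint8))
    for i in range(1,n):
        if s[i,4]>mn:
            p=np.argwhere(l==i)[:,::-1].astype(np.float32); print(name,s[i].tolist(),ce[i].round(1),[np.round(x,1) for x in cv2.minAreaRect(p)],cv2.boxPoints(cv2.minAreaRect(p)).round(1).tolist())
H,S,V=[hsv[...,i].astype(int) for i in range(3)]
roi=np.zeros(H.shape,bool); roi[125:240,100:440]=1
comps(roi&((H<6)|(H>174))&(S>170)&(V>110),"red")
comps(roi&(S>90)&(V>170)&(H>12),"light")
comps(roi&(V<70)&(S>0),"dark",40)
E
```

```text
base [ 18 102 208]
base2 [ 21  91 231]
bench [ 17  78 186]
bench2 [ 17 101 207]
block [ 21 115 230]
scr [ 21 104 236]
fence [ 12 104 144]
off [ 20 124 233]
red [  3 176 215]
redboss [ 24  21 227]
wh [ 23  30 237]
can [ 23  40 205]
red [246, 186, 20, 37, 205] [255.4 203.8] [array([255.6, 204. ]), array([38.9,  5.6]), np.float64(66.8)] [[245.39999389648438, 187.3000030517578], [250.60000610351562, 185.0], [265.8999938964844, 220.8000030517578], [260.70001220703125, 223.0]]
light [157, 125, 283, 115, 20483] [316.3 180.1] [array([298., 182.]), array([282., 114.]), np.float64(0.0)] [[157.0, 239.0], [157.0, 125.0], [439.0, 125.0], [439.0, 239.0]]
light [176, 130, 15, 23, 107] [183.6 140.7] [array([183.3, 140.9]), array([ 9.5, 21.2]), np.float64(32.5)] [[173.60000610351562, 147.3000030517578], [185.0, 129.39999389648438], [193.10000610351562, 134.5], [181.60000610351562, 152.39999389648438]]
light [100, 142, 42, 89, 1664] [122.  186.6] [array([119.8, 185.2]), array([35.8, 89. ]), np.float64(7.9)] [[96.0, 226.8000030517578], [108.19999694824219, 138.6999969482422], [143.6999969482422, 143.60000610351562], [131.5, 231.6999969482422]]
light [100, 209, 15, 31, 387] [106. 225.] [array([107., 224.]), array([30., 14.]), np.float64(90.0)] [[100.0, 209.0], [114.0, 209.0], [114.0, 239.0], [100.0, 239.0]]
light [135, 211, 118, 29, 2602] [198.2 226.8] [array([193.5, 225. ]), array([ 28., 117.]), np.float64(90.0)] [[135.0, 211.0], [252.0, 211.0], [252.0, 239.0], [135.0, 239.0]]
light [252, 213, 7, 11, 34] [255.3 218. ] [array([255.4, 218.1]), array([11.2,  2.8]), np.float64(66.0)] [[251.8000030517578, 213.5], [254.39999389648438, 212.39999389648438], [258.8999938964844, 222.60000610351562], [256.29998779296875, 223.6999969482422]]
```

View pics/m1.png

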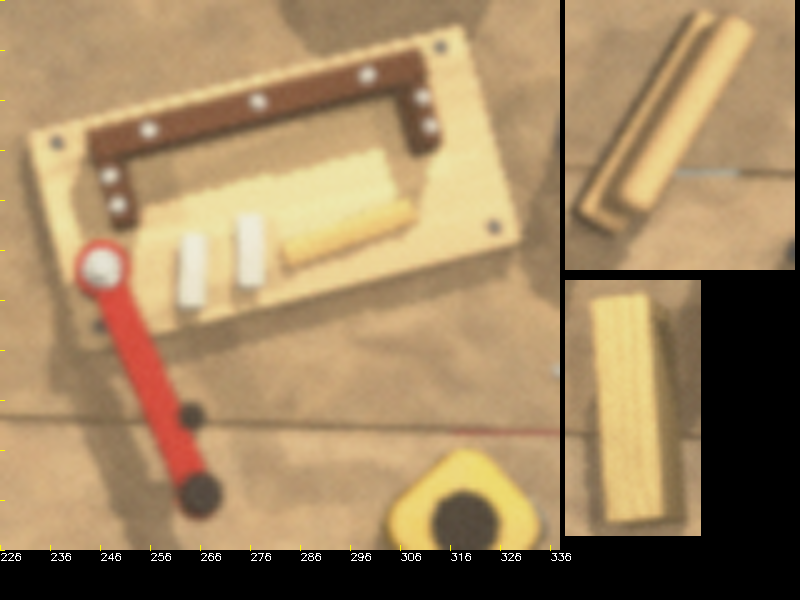

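Montage (5x crop): the jig base corners are at (33,133), (463,27), (520,243) and (85,350). The offcuts lie at (192,270), (250,250) and (350,232). The scraper grip axis runs (740,20)-(637,205). Next I'll turn these into poses and cross-check them with the scene camera.

```bash
cat > meas.py <<'E'
import numpy as np,cv2
from h import *
c=dict(np.load("top0.npz"))
A=lambda x,y,z:ray(c,226+(x+.5)/5-.5,128+(y+.5)/5-.5,z)
B=lambda x,y,z:ray(c,380+(x-565+.5)/5-.5,182+(y+.5)/5-.5,z)
D=lambda x,y,z:ray(c,108+(x-565+.5)/4-.5,170+(y-280+.5)/4-.5,z)
obs=[(33,133,18,55,123),(463,27,18,55,-123),(520,243,18,-70,-123),(85,350,18,-70,123),
 (88,130,48,43,93),(422,50,48,43,-93),(112,230,48,-11,91),(136,222,48,-11,75),(414,153,48,-11,-75),(440,147,48,-11,-91),(101,267,56,-32,102)]
W=np.array([A(x,y,z/1000)[:2] for x,y,z,_,_ in obs]); J=np.array([(a,b) for *_,a,b in obs])/1000
Wm,Jm=W.mean(0),J.mean(0); a=Ro.align_vectors(np.c_[W-Wm,0*W[:,0]],np.c_[J-Jm,0*W[:,0]])[0].as_rotvec()[2]
Rj=np.array([[np.cos(a),-np.sin(a)],[np.sin(a),np.cos(a)]]); tj=Wm-Rj@Jm
jw=lambda p:Rj@np.array(p)+tj; wj=lambda p:Rj.T@(np.array(p)[:2]-tj)
E
python3 - <<'E'
from meas import *
print("jig",tj,a,"resid mm",((W-(J@Rj.T+tj))*1e3).round(1).tolist())
g=wj(A(199,493,.088)); print("grip j",g*1e3,"r",np.hypot(*(g-[-.032,.102])), "ang",np.arctan2(-(g[0]+.032),-(g[1]-.102)))
for n,q,z in [("a",(180,305,202,303,206,236,182,234),.028),("b",(238,287,264,285,262,214,237,214),.028),("long",(282,245,290,268,416,220,408,200),.024)]:
    print(n,[(wj(A(q[i],q[i+1],z))*1e3).round(0).tolist() for i in(0,2,4,6)])
print("can",wj(ray(c,552/1.5625,236/1.5625,.062))*1e3)
s1,s2=B(740,20,.072),B(637,205,.072); print("scraper grip ends",s1,s2,np.linalg.norm(s1-s2),(s1+s2)/2,np.arctan2(*(s1-s2)[1::-1]))
f=[B(698,12,.026),B(578,207,.026),B(615,232,.026)]; print("foot",f, np.linalg.norm(f[0]-f[1]),np.linalg.norm(f[2]-f[1]))
k=[D(592,297,.07),D(648,294,.07),D(663,519,.07),D(607,523,.07)]; print("block",np.round(k,4).tolist(),np.mean(k,0),[np.linalg.norm(k[i]-k[i-1]) for i in range(4)])
# scene cross-check: project predicted points
s=dict(np.load("scene0.npz")); im=cv2.resize(s["pixels"],None,fx=2,fy=2,interpolation=cv2.INTER_CUBIC)
def pr(P,col):
    q=s["R"]@np.array(P)+s["t"]; u,v=s["fx"]*q[0]/q[2]+s["cx"],s["fy"]*q[1]/q[2]+s["cy"]
    cv2.circle(im,(int(2*u+.5),int(2*v+.5)),2,col,-1)
for x,y,z,jx,jy in obs: pr([*jw([jx/1e3,jy/1e3]),z/1e3],(255,0,255))
for p in k+[s1,s2]+f: pr(p,(255,255,0))
cv2.imwrite("pics/chk.png",im[230:630,240:900])
E
```

```text
jig [ 0.65242598 -0.05949715] 0.2708288008693063 resid mm [[0.1, -4.0], [0.2, -0.1], [1.9, 1.4], [3.0, -2.3], [-0.0, -2.2], [-1.2, 0.4], [-1.8, -0.0], [-1.4, 2.9], [-0.3, 1.1], [-0.9, 2.7], [0.4, 0.1]]
grip j [-159.2353659   82.6627145] r 0.12869642164971826 ang 1.4199700941893167
a [[-58.0, 65.0], [-59.0, 54.0], [-25.0, 43.0], [-21.0, 55.0]]
b [[-56.0, 33.0], [-58.0, 19.0], [-20.0, 11.0], [-17.0, 24.0]]
long [[-39.0, 4.0], [-52.0, 3.0], [-43.0, -70.0], [-31.0, -68.0]]
can [ -23.03054723 -191.16091627]
scraper grip ends [ 0.59266559 -0.40672508  0.072     ] [ 0.49554458 -0.35190605  0.072     ] 0.11152406069405736 [ 0.54410509 -0.37931557  0.072     ] -0.51386229842475
foot [array([ 0.60307952, -0.40056985,  0.026     ]), array([ 0.49657444, -0.33473387,  0.026     ]), array([ 0.48383896, -0.3543355 ,  0.026     ])] 0.12521065273786447 0.023375554357658125
block [[0.6017, 0.3684, 0.07], [0.6047, 0.3327, 0.07], [0.4608, 0.3144, 0.07], [0.4574, 0.3495, 0.07]] [0.53112554 0.34127306 0.07      ] [np.float64(0.14555575353442757), np.float64(0.03581414939207864), np.float64(0.14500728384602454), np.float64(0.035279748674920695)]
```

View pics/chk.png

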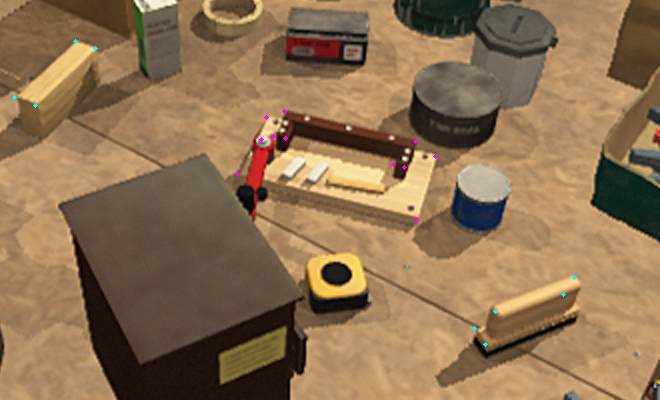

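The overlays land on their edges within a few mm, and the sizes agree with those given. I'll start moving by passing over the jig for a wrist view, then grasp the scraper.

```bash
python3 - <<'E'
from meas import *
from workcell import bot
n=jw([-.02,0]); sc=[.5435,-.379]; ys=1.036; bl=[.5311,.3413]
for P,yy in [([*n,.27],a),([*n,.06],a),([*sc,.2],ys),([*sc,.036],ys),([*bl,.04],1.699),([*bl,.2],1.699),([*jw([-.19,.07]),.07],a)]:
    print(np.round(P,3),[None if q is None else np.round(q,2).tolist() for q in (bot.inverse_kinematics(P,down(y)) for y in (yy,yy-np.pi))])
bot.goto([*n,.30],down(a)); c=bot.read_camera("wrist"); np.savez("wr0.npz",**c); cv2.imwrite("pics/wr0.png",cv2.resize(c["pixels"],(800,600)))
print(bot.current_clock(),c["fx"],c["R"],c["t"])
bot.goto([*sc,.2],down(ys)); c=bot.read_camera("wrist"); np.savez("wr1.npz",**c)
cv2.imwrite("pics/wr01.png",np.hstack([np.load("wr0.npz")["pixels"][:,56:456],c["pixels"][:,56:456]]))
print(bot.current_clock())
E
```

```text
[ 0.633 -0.065  0.27 ] [[-0.29, 0.29, 1.34, 0.0, 1.52, -0.56], [-0.29, 0.29, 1.34, -0.0, 1.52, 2.58]]
[ 0.633 -0.065  0.06 ] [[-0.29, 0.47, 1.54, 0.0, 1.14, -0.56], [-0.29, 0.47, 1.54, -0.0, 1.14, 2.58]]
[ 0.544 -0.379  0.2  ] [[-0.79, 0.39, 1.34, 0.0, 1.41, -1.83], [-0.79, 0.39, 1.34, -0.0, 1.41, 1.31]]
[ 0.544 -0.379  0.036] [[-0.79, 0.56, 1.46, 0.0, 1.12, -1.83], [-0.79, 0.56, 1.46, -0.0, 1.12, 1.31]]
[0.531 0.341 0.04 ] [[0.38, 0.48, 1.56, 0.0, 1.1, -1.32], [0.38, 0.48, 1.56, -0.0, 1.1, 1.82]]
[0.531 0.341 0.2  ] [[0.38, 0.31, 1.44, 0.0, 1.38, -1.32], [0.38, 0.31, 1.44, -0.0, 1.38, 1.82]]
[ 0.451 -0.043  0.07 ] [[-0.36, 0.01, 2.06, 0.0, 1.07, -0.63], [-0.36, 0.01, 2.06, -0.0, 1.07, 2.51]]
2.7667 297.3186396354542 [[ 9.63349269e-01  2.68248623e-01 -9.27873477e-04]
 [ 2.56526611e-01 -9.20230100e-01  2.95585284e-01]
 [ 7.84364885e-02 -2.84989892e-01 -9.55315905e-01]] [-0.59188029 -0.28037025  0.40675008]
4.1083
```

View pics/wr01.png

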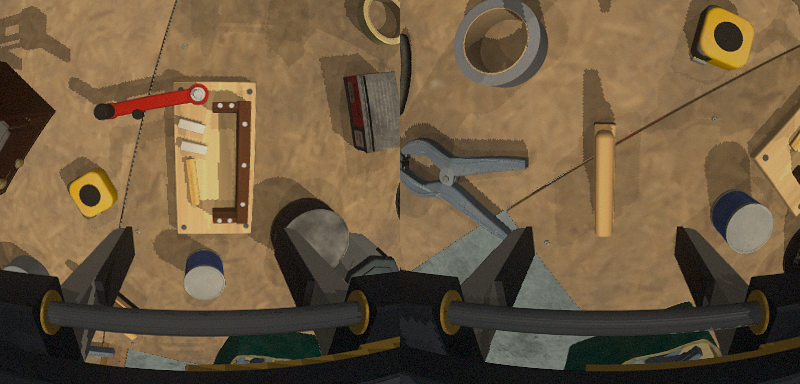

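Left half (over the jig): the jig shows at (175-255, 80-235), with the lever to its left and the nest clear. Right half: the scraper is vertical at column 604, midway between the fingers, so the yaw is right. I'll crop the jig for a refined pose.

```bash
python3 - <<'E'
import numpy as np,cv2
im=np.load("wr0.npz")["pixels"]
o=cv2.resize(im[76:240,216:316],None,fx=3.6,fy=3.6,interpolation=cv2.INTER_CUBIC)
o2=cv2.resize(np.load("wr1.npz")["pixels"][112:242,240:280],None,fx=4,fy=4,interpolation=cv2.INTER_CUBIC)
print(o.shape,o2.shape); p=np.zeros((600,560,3),np.uint8); p[:o.shape[0],:360]=o; p[:o2.shape[0],380:380+o2.shape[1]]=o2
cv2.imwrite("pics/wz.png",p)
E
```

```text
(590, 360, 3) (520, 160, 3)
```

View pics/wz.png

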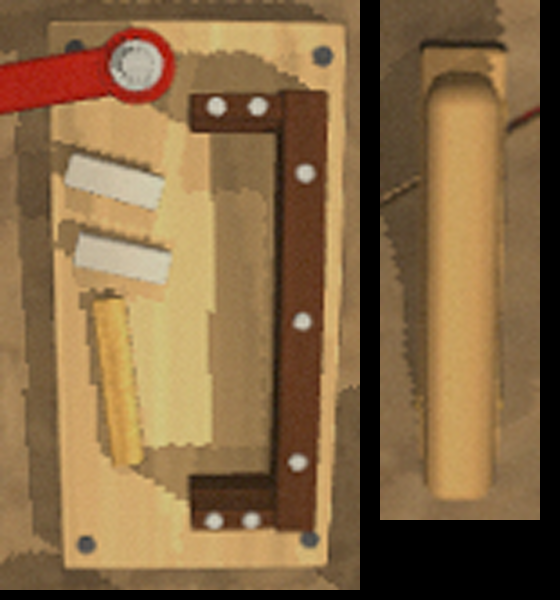

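```bash
cat > jig.py <<'E'
from h import *
def fray(c,u,v,z):
    R,t=np.array(c["R"]),np.array(c["t"]); C=-R.T@t; p=np.array([u-c["cx"],v-c["cy"]]); r=np.linalg.norm(p); th=r/c["fx"]
    d=R.T@np.array([*(p/r*np.sin(th)),np.cos(th)]); return C+d*(z-C[2])/d[2]
c=dict(np.load("wr0.npz"))
F=lambda x,y,z:fray(c,216+(x+.5)/3.6-.5,76+(y+.5)/3.6-.5,z)
obs=[(346,23,18,55,123),(49,20,18,-70,123),(64,568,18,-70,-123),(327,567,18,55,-123),(327,91,48,43,93),(312,530,48,43,-93),(191,94,48,-11,91),(191,530,48,-11,-91),(137,66,56,-32,102)]
W=np.array([F(x,y,z/1000)[:2] for x,y,z,_,_ in obs]); J=np.array([(p,q) for *_,p,q in obs])/1000
Wm,Jm=W.mean(0),J.mean(0); a=Ro.align_vectors(np.c_[W-Wm,0*W[:,0]],np.c_[J-Jm,0*W[:,0]])[0].as_rotvec()[2]
Rj=np.array([[np.cos(a),-np.sin(a)],[np.sin(a),np.cos(a)]]); tj=Wm-Rj@Jm
jw=lambda p:Rj@np.array(p)+tj; wj=lambda p:Rj.T@(np.array(p)[:2]-tj)
E
python3 - <<'E'
import meas, numpy as np
from jig import *
print(tj,a,"top:",meas.tj,meas.a); print("resid in jig mm",((W-(J@Rj.T+tj))@Rj*1e3).round(1).tolist())
for n,z,q in [("a",.028,(70,153,165,180,157,210,65,182)),("b",.028,(80,234,172,252,165,284,74,262)),("long",.024,(93,302,122,297,143,462,113,465))]:
    print(n,[(wj(F(q[i],q[i+1],z))*1e3).round(0).tolist() for i in(0,2,4,6)])
c1=dict(np.load("wr1.npz")); G=lambda x,y,z:fray(c1,240+(x-380+.5)/4-.5,112+(y+.5)/4-.5,z)
e1,e2=G(465,75,.07),G(461,500,.072); print("grip",e1,e2,np.linalg.norm(e1-e2),(e1+e2)/2,np.arctan2(*(e2-e1)[1::-1])); print("foot end",(G(421,47,.026)+G(506,47,.026))/2)
E
```

```text
[ 0.65529894 -0.05969204] 0.2750747866435062 top: [ 0.65242598 -0.05949715] 0.2708288008693063
resid in jig mm [[-0.2, -0.5], [0.8, 0.1], [1.4, 0.2], [-0.7, -0.0], [-0.7, -0.4], [-1.3, 1.5], [-0.0, -0.4], [0.5, -0.0], [0.2, -0.6]]
a [[-60.0, 67.0], [-21.0, 55.0], [-25.0, 43.0], [-62.0, 55.0]]
b [[-57.0, 33.0], [-18.0, 25.0], [-21.0, 12.0], [-59.0, 21.0]]
long [[-52.0, 3.0], [-40.0, 5.0], [-31.0, -68.0], [-44.0, -70.0]]
grip [ 0.49381153 -0.34838527  0.07      ] [ 0.59317623 -0.40846523  0.072     ] 0.1161333147954641 [ 0.54349388 -0.37842525  0.071     ] -0.543824946167502
foot end [ 0.48979104 -0.34641984  0.026     ]
```

The wrist fit is good to about 1 mm, and the grip measures 116.1 mm as specified. Now I'll grasp the scraper and sweep.

```bash
python3 - <<'E'
from jig import *
from workcell import bot
sc=[.5435,-.3784]; r=down(1.028)
bot.goto([*sc,.12],r); bot.line_to([*sc,.036],max_speed=.12); bot.set_gripper(0,30); print("open",bot.current_opening()*92,bot.current_grip_force())
bot.line_to([*sc,.17],max_speed=.2)
bot.goto([*jw([.008,0]),.17],down(a)); bot.line_to([*jw([.008,0]),.09],max_speed=.15); bot.line_to([*jw([.008,0]),.0555],max_speed=.06)
print("F low",bot.current_contact_force())
bot.line_to([*jw([-.045,0]),.0555],max_speed=.06); print("F mid",bot.current_contact_force())
bot.line_to([*jw([-.070,0]),.0555],max_speed=.06); print("F end",bot.current_contact_force(),wj(bot.current_ee_pos()),bot.current_ee_pos())
bot.line_to([*jw([-.070,0]),.17],max_speed=.2)
c=bot.read_camera("top"); cv2.imwrite("pics/t1.png",cv2.resize(c["pixels"][120:240,210:370],(800,600),interpolation=cv2.INTER_CUBIC))
c=bot.read_camera("scene"); cv2.imwrite("pics/s1.png",cv2.resize(c["pixels"][160:250,220:360],(800,514),interpolation=cv2.INTER_CUBIC))
print(bot.current_clock())
E
```

```text
open 19.930813489023453 29.9980491399765
F low [-0.29106918  0.21121286 -2.01268613]
F mid [ 0.17300174  0.21572923 -2.86746833]
F end [ 0.4126534  -0.33692128 -1.56900881] [-6.99588955e-02 -6.88846222e-05] [ 0.58798887 -0.0787605   0.05563446]
12.4
```

View pics/s1.png

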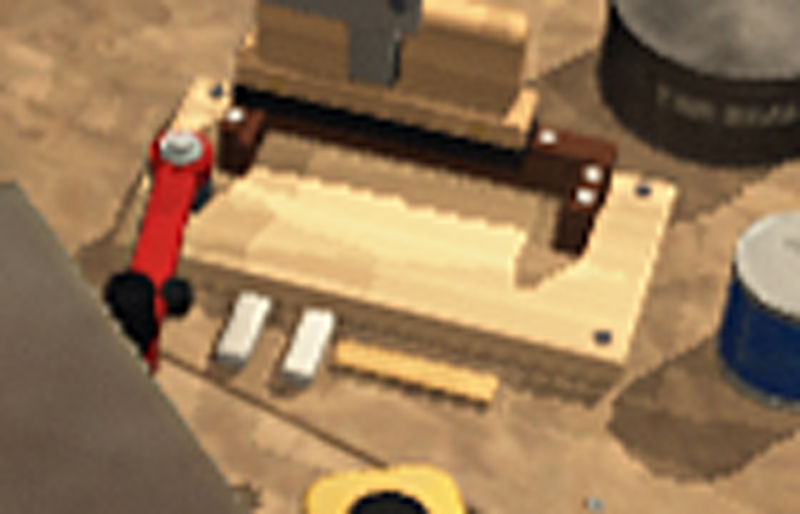

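All three offcuts lie flat on the bench in front of the base, at (243,330), (308,345) and (415,370), and the seat is clear. Next I'll return the scraper and look at the block.

```bash
python3 - <<'E'
from jig import *
from workcell import bot
sc=[.5435,-.3784]; r=down(1.028)
bot.goto([*sc,.15],r); bot.line_to([*sc,.06],max_speed=.15); bot.line_to([*sc,.0363],max_speed=.05)
print("F",bot.current_contact_force()); bot.set_gripper(.6); bot.line_to([*sc,.2],max_speed=.2)
bot.set_gripper(1.0)
c=bot.read_camera("wrist"); s=c["pixels"][90:250,196:316]
bl=[.5311,.3413]; bot.goto([*bl,.22],down(1.699)); c=bot.read_camera("wrist"); np.savez("wr2.npz",**c); print(bot.current_clock())
o=np.hstack([cv2.resize(s,(400,533)),cv2.resize(c["pixels"][100:260,196:316],(400,533),interpolation=cv2.INTER_CUBIC)])
cv2.imwrite("pics/wb.png",o)
E
```

```text
F [ 0.2506286  -0.69857308 -3.69966117]
19.9167
```

View pics/wb.png

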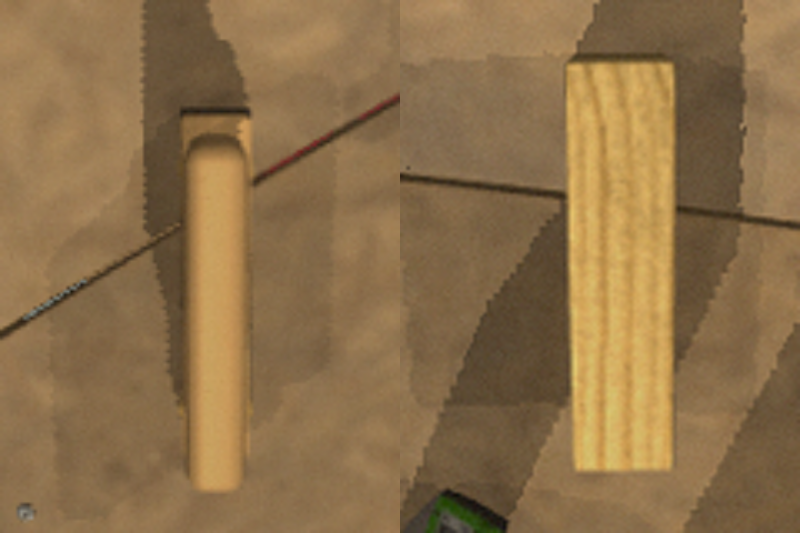

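The scraper stands upright (left half). Block top corners (right half) are at (567,62), (674,62), (672,470) and (575,471). Now I'll grasp, carry and lower the block with force checks.

```bash
python3 - <<'E'
from jig import *
from workcell import bot
c=dict(np.load("wr2.npz")); s=120/400
G=lambda x,y:fray(c,196+(x-400+.5)*s-.5,100+(y+.5)*s-.5,.07)[:2]
k=[G(567,62),G(674,62),G(672,470),G(575,471)]; m=np.mean(k,0); d=(k[0]+k[1]-k[2]-k[3])/2; e=k[1]-k[0]
th=np.arctan2(d[1],d[0]); th=(th+np.pi/2)%np.pi-np.pi/2
print(m,th,np.linalg.norm(d),np.linalg.norm(e))
assert abs(np.linalg.norm(d)-.146)<.005 and np.linalg.norm(m-[.5311,.3413])<.008
r=down(th+np.pi/2)
bot.goto([*m,.12],r); bot.line_to([*m,.041],max_speed=.12); bot.set_gripper(0,30); print("open",bot.current_opening()*92)
bot.line_to([*m,.19],max_speed=.2)
P=jw([.005,0]); bot.goto([*P,.17],down(a)); f0=np.array(bot.current_contact_force())
bot.line_to([*P,.10],max_speed=.12); print(bot.current_clock(),f0)
for z in np.arange(.096,.0585,-.004):
    bot.line_to([*P,z],max_speed=.05); f=np.array(bot.current_contact_force())-f0; print(round(z,4),f.round(1),bot.current_ee_pos()[2].round(4))
    if np.abs(f).max()>8: break
c=bot.read_camera("wrist"); t=bot.read_camera("scene")
cv2.imwrite("pics/p1.png",np.hstack([cv2.resize(c["pixels"][60:280,176:336],(380,522)),cv2.resize(t["pixels"][140:240,230:350],(420,350))[[*range(350)]+[349]*172]]))
print(bot.current_clock())
E
```

```text
[0.5324521  0.34260301] 0.135291460808308 0.1433854328664056 0.03433001267580838
open 35.9081372997861
25.2667 [-0.23499137  0.93586453 -3.20371471]
0.096 [ 0.7 -1.5  0.3] 0.0965
0.092 [ 0.3 -0.9  1.3] 0.0916
0.088 [ 0.8 -0.9  0.7] 0.0875
0.084 [-0.4 -1.7  0.2] 0.0835
0.08 [-0.6 -2.   0.7] 0.0796
0.076 [ 0.2 -1.2  0.6] 0.0756
0.072 [0.5 0.4 0.5] 0.0716
0.068 [ 0.2 -2.2  0.5] 0.0675
0.064 [ 1.  -1.   0.1] 0.0636
0.06 [ 0.  -0.6  0.2] 0.0595
27.8667
```

View pics/p1.png

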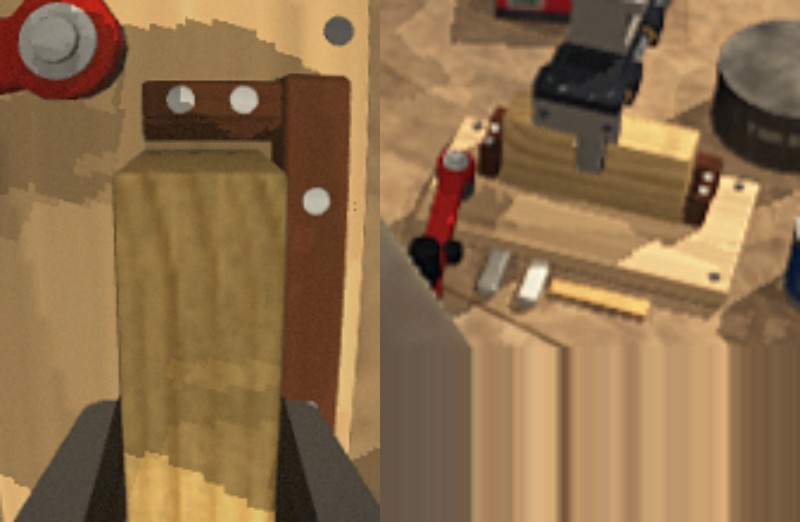

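The block is in the nest between the stops with no side contact (right view). I'll lower it to seat contact, release, and triangulate the cabinet for lever clearance.

```bash
python3 - <<'E'
from jig import *
from workcell import bot
P=jw([.005,0]); f0=np.array(bot.current_contact_force())
for z in np.arange(.0590,.0555,-.0007):
    bot.line_to([*P,z],max_speed=.03); f=np.array(bot.current_contact_force())-f0; print(round(z,4),f.round(1))
    if f[2]>4: break
bot.set_gripper(.75,20); bot.line_to([*P,.13],max_speed=.15); bot.line_to([*P,.19],max_speed=.25)
c=bot.read_camera("wrist"); cv2.imwrite("pics/w3.png",cv2.resize(c["pixels"][60:270,106:346],(640,560)))
print(bot.current_clock())
t=dict(np.load("top0.npz")); s=dict(np.load("scene0.npz"))
Pm=lambda c:np.array([[c["fx"],0,c["cx"]],[0,c["fy"],c["cy"]],[0,0,1]])@np.c_[c["R"],c["t"]]
for A,B in [((567,503),(420,412)),((435,425),(345,302)),((380,525),(237,342))]:
    X=cv2.triangulatePoints(Pm(t),Pm(s),np.array(A)/1.5625,np.array(B)/1.5625).ravel(); print("cab",(X[:3]/X[3]).round(3))
q=1.42; print("grip",jw([-.032-.13*np.sin(q),.102-.13*np.cos(q)]))
E
```

```text
0.059 [ 0.8 -0.3 -0.6]
0.0583 [-1.8  0.2  5.5]
30.075
cab [ 0.271 -0.229  0.242]
cab [ 0.371 -0.046  0.24 ]
cab [0.236 0.024 0.237]
grip [ 0.47840856 -0.0239234 ]
```

View pics/w3.png

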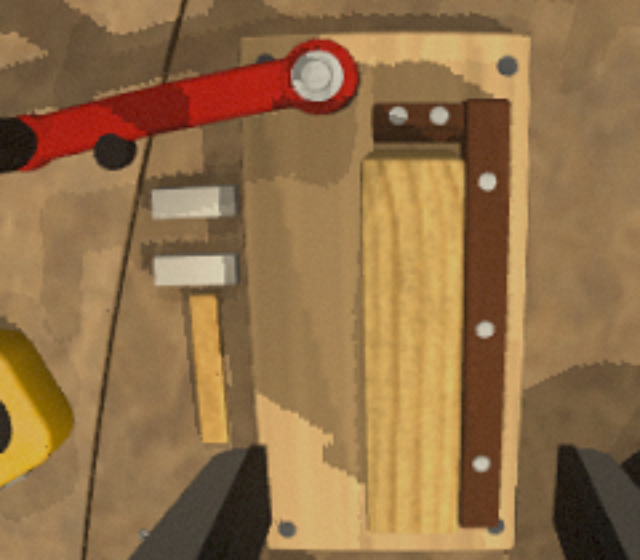

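The block is seated and free, with the lever still open. A cabinet corner at (0.371,-0.046), 0.24 m high, is near the lever grip. I'll close the fingers along jig y to keep the gripper body away from it, then swing the lever round its arc.

```bash
python3 - <<'E'
from jig import *
from workcell import bot
g=lambda q,z=.055:[*jw([-.032-.13*np.sin(q),.102-.13*np.cos(q)]),z]
r=down(a+np.pi/2)
print(bot.inverse_kinematics(g(1.42),r),bot.inverse_kinematics(g(0),r))
bot.goto(g(1.42,.20),r); bot.line_to(g(1.42),max_speed=.12); print("F",bot.current_contact_force())
bot.set_gripper(0,25); print("open",bot.current_opening()*92,bot.current_grip_force())
f0=np.array(bot.current_contact_force())
for q in [*np.linspace(1.3,.1,10),.05,0,-.02,-.04]:
    bot.line_to(g(q),max_speed=.08); f=Rj.T@(np.array(bot.current_contact_force())-f0)[:2]; print(round(q,2),f.round(1),(wj(bot.current_ee_pos())*1e3).round(1))
    if np.abs(f).max()>15: break
print(bot.current_clock(),bot.current_opening()*92)
E
```

```text
[-3.02964859e-01  1.05655978e-01  1.99723446e+00 -4.44089210e-16
  1.03870222e+00 -2.14883597e+00] [-3.38366212e-01  4.79508160e-01  1.52873319e+00 -4.44089210e-16
  1.13335131e+00 -2.18423733e+00]
F [ 0.02557745 -0.240643    0.43039493]
open 22.29167286896331 25.000036193523556
1.3 [-4.3  1.5] [-157.7   66.9]
1.17 [-2.6  1.6] [-151.6   50.8]
1.03 [-2.4  0.4] [-143.6   35.3]
0.9 [-0.8  1.7] [-133.6   21.1]
0.77 [-0.9  2.1] [-122.     8.4]
0.63 [-2.6  2. ] [-108.8   -2.8]
0.5 [-2.3  2.9] [-94.2 -12. ]
0.37 [-1.9  3.7] [-78.6 -19.2]
0.23 [-2.1  4.3] [-62.1 -24.3]
0.1 [-2.1  4.9] [-45.2 -27.1]
0.05 [-2.8  4.7] [-38.8 -27.6]
0 [-2.8  5.8] [-32.3 -27.7]
-0.02 [-5.   4.4] [-30.5 -27.8]
-0.04 [-13.6   4.9] [-30.3 -27.8]
38.2667 22.25921922189413
```

The force rose to 13.6 N with no further motion, so the lever is at its stop. I'll release and inspect.

```bash
python3 - <<'E'
from jig import *
from workcell import bot
p=bot.current_ee_pos(); bot.set_gripper(.7); bot.line_to([*p[:2],.15],max_speed=.15)
bot.goto([*jw([-.03,0]),.30],down(a)); c=bot.read_camera("wrist"); s=bot.read_camera("scene"); print(bot.current_clock())
np.savez("wr4.npz",**c)
A=cv2.resize(c["pixels"][76:240,186:316],(400,505),interpolation=cv2.INTER_CUBIC); B=cv2.resize(s["pixels"][140:300,210:430],(400,291))
o=np.zeros((505,800,3),np.uint8); o[:,:400]=A; o[:291,400:]=B; cv2.imwrite("pics/fin.png",o)
E
```

```text
41.3417
```

View pics/fin.png

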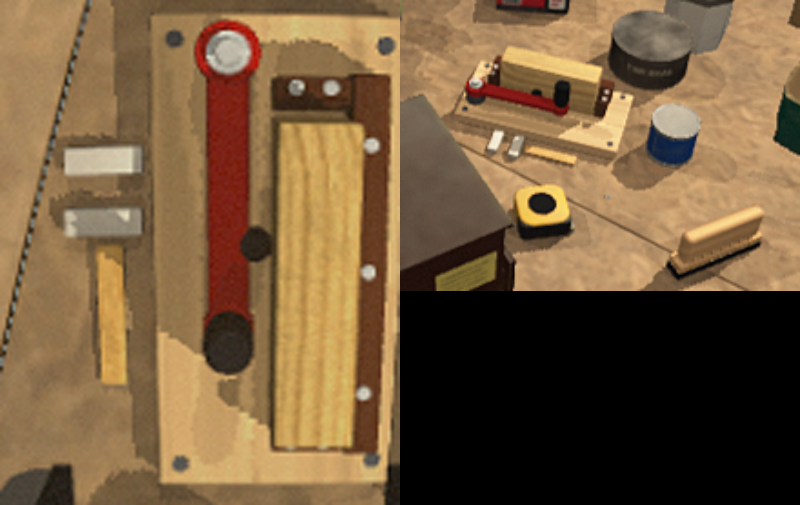

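```bash
python3 - <<'E'
from jig import *
c=dict(np.load("wr4.npz")); sx,sy=130/400,164/505
G=lambda x,y,z:(wj(fray(c,186+(x+.5)*sx-.5,76+(y+.5)*sy-.5,z))*1e3).round(1)
for p in [(279,123),(363,125),(354,446),(275,446)]: print("block top",G(*p,.087))
print("fence back",G(390,75,.048),G(376,452,.048)," grip",G(228,340,.088),"boss",G(229,50,.056))
E
```

```text
block top [-10.8  70.7]
block top [24.3 70.4]
block top [ 25.3 -72.6]
block top [-10.7 -72.4]
fence back [42.1 92.7] [ 42.3 -91.9]  grip [-31.9 -22.5] boss [-31.6 102.5]
```

```bash
python3 -c "
from workcell import bot
print(bot.job_done(),bot.current_clock())"
```

```text
the job is handed in; nothing more can be done
the job is handed in; nothing more can be done
```

The job is handed in: the offcuts are swept off the front, the scraper stands upright where it was, and the block sits flat in the nest against the fence with the lever shut, at about 41 s of the 72 s allowed.

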